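# Unpin and open the specimen box

## Robot

A 6-joint arm with a two-finger parallel gripper is mounted at the origin on the work surface. World frame = base frame: x ahead of the robot, y to its left, z up, the work surface at z = 0. Lengths are in mm, angles in rad, forces in N, time in s.
With the tool pointing down it reaches from about 275 to 725 mm from the base axis. Payload 5.6 kg.
Tool frame: the origin (TCP) lies at the very end of the fingers, on their centre line; the grasp point (between the pads) lies 19 mm behind it (env.tcp_to_grasp is the distance from the TCP to the grasp point, in mm); y points along the fingers, z is the direction in which the jaws open and shut, and the axes are right-handed (so a half turn about y gives the same grasp; the last joint's range is limited). The gripper opens to 85 mm and grips with 20 to 120 N. Pads are 22 mm wide; open, the fingers measure 114 mm over their backs; the gripper's body (76 mm by 85 mm) begins 54 mm behind the grasp point. The pads swing forward as they close: fully open they stand 13 mm farther back than shut.
Start: joints at [1.536, 0.255, 0.108, 0, -1.424, -0.285], TCP at [172.88, 522.116, 231.283] pointing down, gripper open.
Joint ranges: [-2.95, 2.95], [-1.21, 1.97], [-1.09, 1.5], [-2.87, 1.71], [-2.94, -0.07], [-3.05, 3.05]. Speed limits (rad/s): [2.57, 2.57, 3.14, 3.14, 3.14, 3.14].

## Interface

Orientations are given as a rotation vector (axis times angle).
In Python, from workcell import env gives the robot as it stands. The module is installed in compiled form; this text tells all that it offers.
- The arm moves only by the tool send_rows, never from a script. Its argument "increments" is a list of rows, each a list of 3 entries, a list of its own where there are three numbers: the shift along the world's x, y, z in m, then the turn, a rotation vector about the world's x, y, z in degrees, then the closure, from -1 (fully open) to 1 (shut), so that 0 is half open. In form: [[[dx, dy, dz], [wx, wy, wz], jaw], ...]. A call has 1 to 20 rows; each row shifts and turns the pose as measured when the row begins; what a row does not reach is not made up. A row lasts 1/10 s, in which the tool goes at most 50 mm and 8.59 degrees, less where a joint would pass 70% of its speed; a pose out of reach is approached as far as the arm can. A call is refused whole if a number of a shift passes 0.05 or a number of a turn 8.59, either way. A call with a gripper value outside its range is refused whole. The fingers move at their own pace and stop on an object; "newtons" is the grip in N (left out, the last holds). Time passes only in rows, so rows that do not move let the fingers close. It gives the time, the measured TCP pose, the force and the opening at its end, in the units of the state.
- env.sense(): the state, without advancing time (a new reading comes with each control period).
- env.grab_frame(name): name is "side" or "top" or "wrist"; returns a dict with "img" (480x640x3 uint8, red, green, blue), "z_map" (480x640 float32, mm along the optical axis (not along the pixel's ray), 0 where there is no reading), "mtx" (3x3 intrinsics, pixels), "eye" and "attitude" of the camera in the world. Camera axes: x right, y down, z forward; pixel columns grow to the right and rows downward; lengths in mm; the calibration is good to about 2 mm. A picture is of the moment at which its call begins.
- env.close_job(): hands the job in, once; it reports no verdict.
Trained networks look in a picture, given as the dict that the camera call returned (one of the last four; its "shot" number tells which), for a name from the list of things; names that differ only in an ending like _2 or _b are one class to them, and where a whole thing is asked for, a point or a joint stands for the part that bears it (a point fixed in the world has none). Each returns a list of dicts, best first, with "conf" (0 to 1); they miss things now and then, are a little off and sometimes report something else, mostly with a low value. They report only what shows in the picture. A call takes as long as a camera call. They do not tell look-alikes from the thing itself.
- env.trace(picture, target): "region" (480x640 bool, what is visible of it) and "rect" ([left, top, right, bottom] in pixels, round what is visible of it).
The state is a dict: "t": time; "joint_pos": joint angles; "qd": joint speeds; "effort": joint torques, N m; "tool_pos": TCP position; "ee_rot": TCP orientation; "wrist_force": force on the tool from outside, world axes, zero at the start; "ft_torque": the same for the moment, N m; "width": opening from 0.0 (shut) to 1.0 (fully open).
Only numpy, scipy, OpenCV 4.12 (cv2) and the standard library are available. Lean on these libraries where they do the work, as an engineer would, in place of code of your own. Each camera call takes 0.05 s, during which the arm holds its last target.

## Task

Pull the steel retaining pin out of the staple on the front of the specimen box and lay it flat in the steel tray. Then press down the rubber strip at the rear of the flush lid so that its front edge tips up, and swing the lid open until it stands upright by itself. Do not knock over or shove the bottle and the jar beside the box.

Things in the scene. Friction and masses are not known exactly. Their poses are not given: they have to be found in the camera images.
- box: Light grey specimen transport box, fixed, 180 (x) x 220 (y) x 120 mm high. Origin: centre of its underside, z up. Its front, with the hasp, faces its own -x, to the right of the robot (front wall's outer face at x = -90 mm). The rear wall has a thumb notch 120 mm wide, down to z = 85 mm, behind the press strip; small rear corners (|y| 85 to 113) rise to z = 145. Tubes inside stay below z = 80.
- staple (a point): Centre of the mouth of the steel staple, at box x = -110, y = 0, z = 55 mm: a square sleeve 22 mm wide and 20 mm high standing 20 mm out from the box's front wall. It holds the retaining pin, which passes first through the window of the lid's hasp strap (just in front of the staple), so that the lid cannot rise.
- corner_left (a point): Grey stacking corner at the front of the box, middle of its front face, at box x = -123, y = 94, z = 115 mm. It is rigid, 33 mm deep (x = -123 to -90), y = 75 to 113, z = 85 to 145 mm; its mirror image is at y = -75 to -113. They leave no room for a gripper upright over the pin's head: lean the tool back from the box some 35 degrees, fingers pointing down and towards the box.
- pin: Loose steel retaining pin, 35 to 70 g: head 18 mm in diameter, 26 mm long; shank 8 mm in diameter, 40 mm long. Origin: centre of the head; x along the axis to the shank's tip. At the start nearly level in the staple, its x along the box's x, head centre about 137 mm in front of the box's centre, 54 mm above the bench. About 1 mm play; pulls out straight to the box's -x, lightly, free after 40 mm.
- pin_tip (a point): Centre of the end of the pin's shank, 53 mm from the centre of the head.
- tray: Shallow open stainless tray, fixed, 150 (x) x 120 (y) x 22 mm high, walls and floor 3 mm. Origin: centre of its underside. Well to the left or well to the right of the robot; a blue tube rack (100 x 150 mm, 60 mm high, tubes up to 104 mm) stands on the other side.
- lid (a joint): Angle of the lid in rad: 0 shut and flush with the rim, grows as its front edge rises, stop at 1.6. The hinge is stiff: the lid stays where it is left (friction about 0.17 N m).
- lid_hinge (a point): Point on the lid's pivot axis, at mid width: 35 mm behind the box's centre (box x = +35), 116 mm above the bench; the axis runs along the box's y. The grey lid plate is 164 x 204 x 8 mm, flush in the rim with a 2 mm gap all round; it reaches 117 mm in front of the pivot and 47 mm behind it. Pressing the rear part down lifts the front.
- lid_front (a point): Middle of the lower front edge of the lid plate, 117 mm in front of the pivot and 4 mm below it when shut; it moves with the lid. Here the steel hasp strap (24 mm wide, 3 mm thick) is fixed to the lid; shut, it runs over the rim to box x = -116 and hangs to z = 40. As the lid rises the strap swings up and sticks out in front of it: push at the edge well to one side of it, gripper clear.
- press_strip: Black ribbed rubber strip on the lid's rear edge, 22 (x) x 100 (y) x 3 mm, moves with the lid and gives 1.5 mm itself. Origin: centre of its underside, 35 mm behind the pivot (box x = +70), 120 mm above the bench when the lid is shut. It goes down under about 8 N, some 12 mm for a lid angle of 0.35 rad.
- bottle: Small white bottle, 40 mm in diameter, 85 mm high, standing loose about 155 mm from the box's centre along its +y and 77 mm along its +x. Origin: centre of its underside. Bystander.
- jar: Small amber jar, 44 mm in diameter, 70 mm high, standing loose about 159 mm from the box's centre along its -y and 77 mm along its +x. Origin: centre of its underside. Bystander.
Mind the look-alikes: they are no part of the job. There is more than one size of the tray; the job needs the middle-sized.

How it is judged:
By the outcome, as a careful person would: the job done as asked, in the order asked, and still so for the second after the job is handed in, with the robot touching nothing.
It also fails if it takes over 72 s, if anything falls off the work surface, if the arm or the gripper's body presses on something with over 40 N, if the wrist force passes 120 N, or if a joint passes its speed limit or range.

## Working session

There is one attempt and no reset: what is moved stays moved. The work goes in short steps, Python scripts to look and compute and a tool call to move; the robot and the scene stay as the last step left them, time stands still between calls to the robot, and variables do not carry over. Pictures are saved under pics/ and viewed, and the job is handed in when it is done.

Besides the shell and the picture viewer there is one more tool, called as a command line: name --argument value ..., lists and objects as JSON in quotes. send_rows: Moves the arm, as the interface text tells. Its arguments: {"type":"object","properties":{"increments":{"type":"array","items":{"type":"array"}},"newtons":{"type":"number"}},"required":["increments"]}

```bash
mkdir -p pics; cat > h.py <<'E'
import numpy as np, cv2
from scipy.spatial.transform import Rotation as R
from workcell import env
def save(f,name): cv2.imwrite('pics/'+name,f['img'][:,:,::-1])
def world(f):
    K=f['mtx'];z=f['z_map'];v,u=np.mgrid[0:480,0:640]
    P=np.stack([(u-K[0,2])/K[0,0]*z,(v-K[1,2])/K[1,1]*z,z],-1)
    A=np.array(f['attitude'])
    A=R.from_rotvec(A).as_matrix() if A.size==3 else A
    W=P@A.T+np.array(f['eye']); W[z==0]=np.nan
    return W
E
python3 - <<'E'
from h import *
print(env.sense())
for n in ['top','side']:
    f=env.grab_frame(n);save(f,n+'0.png');print(n,f['eye'],f['attitude'],f['mtx'])
    W=world(f);np.savez(n+'0.npz',W=W,img=f['img'])
    for t in ['box','pin','tray','press_strip','bottle','jar','lid']:
        for r in env.trace(f,t)[:4]:
            m=r['region'];print(t,round(r['conf'],2),r['rect'],np.nanmedian(W[m],0).round(0))
E
```

```text
{'t': 0.0, 'joint_pos': array([ 1.53559759e+00,  2.55723475e-01,  1.06989155e-01, -4.77114692e-04,
       -1.42388849e+00, -2.84601168e-01]), 'qd': array([-0.00042835,  0.00134658,  0.00033997, -0.00108219,  0.00066624,
        0.00092457]), 'effort': array([ 1.00442307e-04, -3.86629415e+01,  2.37944949e+01,  5.36486819e+00,
       -5.97904116e-03,  5.44262406e-06]), 'tool_pos': array([172.69392883, 521.65710888, 230.40174605]), 'ee_rot': array([-0.33019341, -2.04652248,  2.05040469]), 'wrist_force': array([1.41359751, 0.61175752, 0.55152306]), 'ft_torque': array([-0.00614746,  0.04422339,  0.03008752]), 'width': 1.0000035518931598}
top [ 317.792561    -92.90764912 1218.28416517] [-2.10996345  2.15114078 -0.23688082] [[487.03320008   0.         323.2007742 ]
 [  0.         487.03320008 237.04134222]
 [  0.           0.           1.        ]]
box 0.98 [192.2, 181.2, 320.1, 307.0] [515.  25. 121.]
tray 0.86 [387.0, 249.2, 444.9, 315.4] [ 436. -356.    5.]
tray 0.57 [467.5, 243.0, 562.7, 342.0] [ 412. -601.    6.]
tray 0.56 [415.4, 190.5, 453.2, 234.7] [ 619. -413.    4.]
press_strip 0.
[... 198 characters left out ...]
] [520.  33. 121.]
lid 0.53 [190.2, 181.3, 320.7, 306.6] [515.  25. 121.]
side [331.67493364 749.05886113 976.67854352] [-0.35089475  2.81173084 -1.16229992] [[516.87822963   0.         317.50295453]
 [  0.         516.87822963 240.40196543]
 [  0.           0.           1.        ]]
tray 0.87 [345.4, 189.2, 397.4, 227.5] [ 435. -358.    5.]
tray 0.62 [292.7, 173.1, 331.8, 195.8] [ 621. -413.    4.]
tray 0.56 [358.1, 136.3, 426.7, 180.6] [ 412. -602.    6.]
press_strip 0.87 [268.4, 284.0, 309.2, 311.8] [547. 104. 124.]
press_strip 0.36 [329.8, 340.8, 355.3, 374.8] [407. 173.  53.]
bottle 0.84 [330.3, 340.1, 353.8, 375.8] [407. 173.  53.]
lid 0.67 [245.2, 236.2, 367.7, 324.2] [519.  41. 121.]
```

View pics/top0.png

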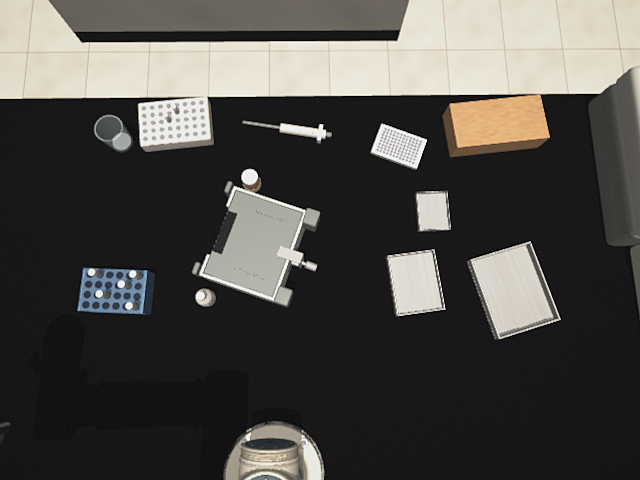

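View pics/side0.png

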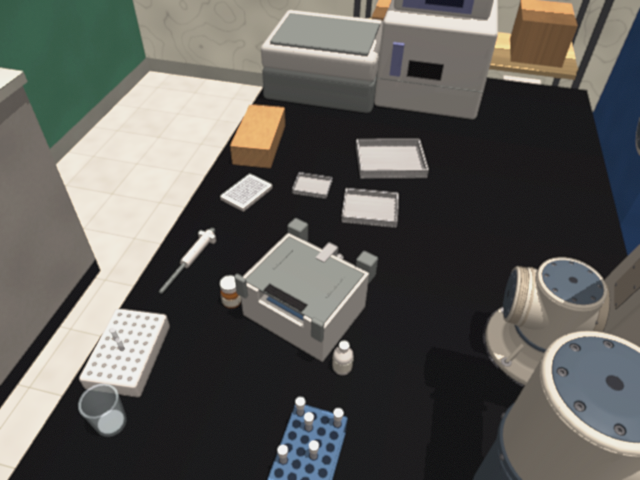

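```bash
cat > m.py <<'E'
from h import *
from scipy.optimize import minimize
D=np.load('top0.npz');W=D['W'];img=D['img']
S=np.load('side0.npz')['W']
X=[]
for n,w in (('top',W),('side',S)):
    m=(np.abs(w[...,2]-120)<6)&(w[...,0]>350)&(w[...,0]<700)&(np.abs(w[...,1]-25)<180)
    m=cv2.morphologyEx(m.astype(np.uint8),cv2.MORPH_OPEN,np.ones((5,5)))>0
    p=w[m][:,:2].astype(np.float32); print(n,len(p),cv2.minAreaRect(p),np.median(w[m][:,2]))
    # fit 180x220
    def cost(q):
        c,s=np.cos(q[2]),np.sin(q[2]);d=p-q[:2];x=d@[c,s];y=d@[-s,c]
        ox=np.maximum(np.abs(x)-90,0);oy=np.maximum(np.abs(y)-110,0)
        return np.mean(ox+oy)
    r=minimize(cost,[515,25,1.3],method='Nelder-Mead');print(r.x,r.fun)
# tray
for lo in [(436,-356)]:
    for w in (W,S):
        m=(w[...,2]>2)&(w[...,2]<30)&(np.abs(w[...,0]-436)<100)&(np.abs(w[...,1]+356)<95)
        n,l,st,ce=cv2.connectedComponentsWithStats(m.astype(np.uint8))
        i=1+np.argmax(st[1:,4]);print('tray',cv2.minAreaRect(w[l==i][:,:2].astype(np.float32)),st[i])
E
python3 m.py
python3 - <<'E'
import cv2
i=cv2.imread('pics/top0.png')[160:320,170:350];cv2.imwrite('pics/c1.png',cv2.resize(i,None,fx=4,fy=4)[:600])
E
```

```text
top 5852 ((529.4293823242188, 36.867523193359375), (172.6942596435547, 212.1005096435547), 70.20423889160156) 121.12233690848825
[529.34291904  34.85062052   1.23001192] 0.0
side 5901 ((522.8034057617188, 30.003829956054688), (197.5697784423828, 222.80490112304688), 70.09315490722656) 120.96898200125315
[524.14299732  34.77313401   1.21982237] 0.03519761170712567
tray ((435.61785888671875, -356.02197265625), (200.2671661376953, 187.34767150878906), 0.49365222454071045) [ 378  244   77   81 3104]
tray ((431.227783203125, -358.1130065917969), (194.08041381835938, 183.17459106445312), 2.935741662979126) [ 335  187   74   45 1651]
```

View pics/c1.png

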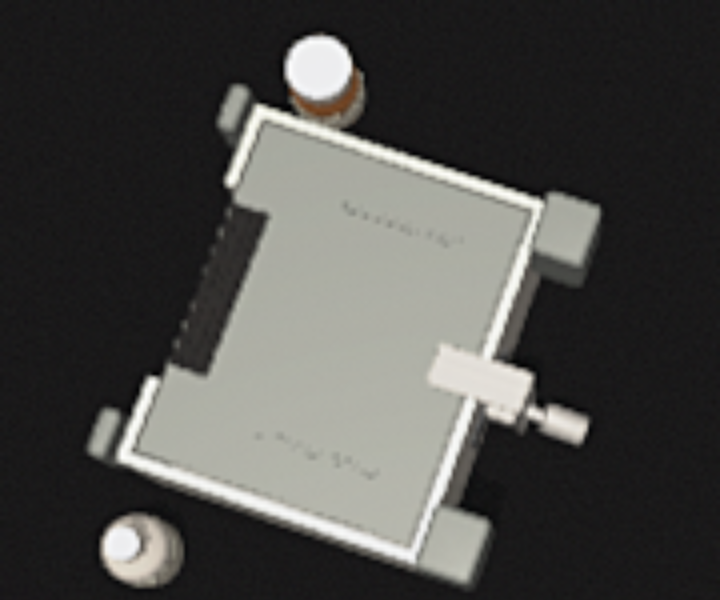

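```bash
cat > m2.py <<'E'
from h import *
f=env.grab_frame('top')
A=np.array(f['attitude']);A=R.from_rotvec(A).as_matrix();e=np.array(f['eye']);K=f['mtx']
def ray(uv,z):
    uv=np.atleast_2d(uv).astype(float);d=np.c_[(uv-K[[0,1],[2,2]])/K[0,0],np.ones(len(uv))]@A.T
    return (e+d*((z-e[2])/d[:,2:]))[:,:2]
c=np.array([[257,103],[545,203],[413,563],[120,458]])/4-.4+[170,160]
P=ray(c,120);print(P.round(1))
ctr=P.mean(0);print('ctr',ctr,[np.linalg.norm(P[i]-P[i-1]).round(1) for i in range(4)])
xa=(P[0]+P[3]-P[1]-P[2]);print('yaw x',np.arctan2(xa[1],xa[0]));ya=(P[2]+P[3]-P[0]-P[1]);print(np.arctan2(ya[1],ya[0])-np.pi/2)
# line fit: white mask 
img=f['img'].astype(int);hsv=cv2.cvtColor(f['img'],cv2.COLOR_RGB2HSV)
m=((img.min(2)>205)).astype(np.uint8);v,u=np.nonzero(m)
Q=ray(np.c_[u,v],120)
from scipy.optimize import minimize
r0=np.r_[ctr,np.arctan2(xa[1],xa[0])]
def cost(q):
    cc,s=np.cos(q[2]),np.sin(q[2]);d=Q-q[:2];x=d@[cc,s];y=d@[-s,cc]
    # distance to rim centre line (rim from half 84 to 90, 104..110)
    dx=np.abs(np.abs(x)-87);dy=np.abs(np.abs(y)-107)
    a=np.where(np.abs(y)<108,dx,99);b=np.where(np.abs(x)<88,dy,99)
    return np.minimum(np.minimum(a,b),6).sum()
r=minimize(cost,r0,method='Nelder-Mead',options=dict(xatol=1e-3,fatol=1e-3));print('fit',r.x,r.fun/len(Q))
r=minimize(cost,r.x+[1,-1,.01],method='Nelder-Mead',options=dict(xatol=1e-3,fatol=1e-3));print('fit',r.x,r.fun/len(Q))
q=r.x;B=lambda x,y:(q[:2]+[x*np.cos(q[2])-y*np.sin(q[2]),x*np.sin(q[2])+y*np.cos(q[2])]).round(1)
print('pin head',B(-137,0),'bottle',B(77,155),'jar',B(77,-159),'strip',B(70,0))
print('head seen', ray(np.array([[568,425],[525,410]])/4-.4+[170,160],58))
# tray floor
for t in env.trace(f,'tray')[:1]:
    mm=t['region'].astype(np.uint8);cn=max(cv2.findContours(mm,0,cv2.CHAIN_APPROX_NONE)[0],key=cv2.contourArea)[:,0]
    rr=cv2.minAreaRect(ray(cn,20).astype(np.float32));print('tray',rr)
W=world(f);b=W[(m>0)&(W[...,2]>110)];print(np.nanmedian(b,0))
E
python3 m2.py
```

```text
[[661.3  81.7]
 [598.5 -85.6]
 [392.2  -8.8]
 [454.3 155.7]]
ctr [526.56923917  35.76483819] [np.float64(219.8), np.float64(178.7), np.float64(220.1), np.float64(175.7)]
yaw x 1.2107549755934062
1.2210770084114988
fit [525.81905082  35.64835156   1.21909159] 5.917875652255883
fit [525.81850536  35.64844741   1.2190848 ] 5.9178756397584795
pin head [478.6 -93. ] bottle [406.8 161.3] jar [701.6  53.2] strip [549.9 101.4]
head seen [[476.85948317 -96.91737749]
 [486.40857886 -71.26182594]]
tray ((435.3586120605469, -353.2587890625), (152.23121643066406, 126.40351104736328), 6.134570598602295)
[488.31186403 -17.05827002 122.50362113]
```

```bash
cat >> h.py <<'E'
q0=np.array([526.0,35.7]);yaw=1.219
ax=np.array([np.cos(yaw),np.sin(yaw),0]);ay=np.array([-ax[1],ax[0],0])
def B(x,y,z): return np.r_[q0,0]+x*ax+y*ay+[0,0,z]
def tool(lean,fwd=ax,sgn=None,zd=ay):
    l=np.radians(lean);y=fwd*np.sin(l)-np.array([0,0,1])*np.cos(l)
    s=env.sense();c=R.from_rotvec(s['ee_rot']);best=None
    for g in ([1,-1] if sgn is None else [sgn]):
        z=g*zd;x=np.cross(y,z);r=R.from_matrix(np.c_[x,y,z])
        d=(r*c.inv())
        if best is None or d.magnitude()<best[1].magnitude(): best=(r,d)
    return best
def go(p,rd):
    s=env.sense();d=p-s['tool_pos'];w=np.degrees(rd[1].as_rotvec())
    print('t',round(s['t'],2),'pos',s['tool_pos'].round(1),'target',p.round(1),'d(m)',(d/1000).round(4),'|d|',np.linalg.norm(d).round(1),'turn',w.round(2),np.linalg.norm(w).round(1),'j',s['joint_pos'].round(2),'F',s['wrist_force'].round(1),'w',round(s['width'],3))
E
python3 - <<'E'
from h import *
G=B(-140,0,54)
for g in (1,-1):
    r=tool(37,sgn=g);y=r[0].as_matrix()[:,1];print(y);go(G+12*y-100*y,r)
E
```

```text
[ 0.20737623  0.56495701 -0.79863551]
t 0.9 pos [172.9 522.1 231.3] target [ 459.5 -145.4  124.3] d(m) [ 0.2866 -0.6676 -0.107 ] |d| 734.3 turn [ 37.05  17.88 -88.32] 97.4 j [ 1.54  0.26  0.11  0.   -1.42 -0.28] F [-0.3  0.2 -0.3] w 0.999
[ 0.20737623  0.56495701 -0.79863551]
t 0.9 pos [172.9 522.1 231.3] target [ 459.5 -145.4  124.3] d(m) [ 0.2866 -0.6676 -0.107 ] |d| 734.3 turn [ 17.73 -36.74  84.82] 94.1 j [ 1.54  0.26  0.11  0.   -1.42 -0.28] F [-0.3  0.2 -0.3] w 0.999
```

send_rows --increments '[[[0.014, -0.033, 0.003], [1.8, 0.9, -4.4], -1], [[0.014, -0.033, 0.003], [1.8, 0.9, -4.4], -1], [[0.014, -0.033, 0.003], [1.8, 0.9, -4.4], -1], [[0.014, -0.033, 0.003], [1.8, 0.9, -4.4], -1], [[0.014, -0.033, 0.003], [1.8, 0.9, -4.4], -1], [[0.014, -0.033, 0.003], [1.8, 0.9, -4.4], -1], [[0.014, -0.033, 0.003], [1.8, 0.9, -4.4], -1], [[0.014, -0.033, 0.003], [1.8, 0.9, -4.4], -1], [[0.014, -0.033, 0.003], [1.8, 0.9, -4.4], -1], [[0.014, -0.033, 0.003], [1.8, 0.9, -4.4], -1], [[0.014, -0.033, 0.003], [1.8, 0.9, -4.4], -1], [[0.014, -0.033, 0.003], [1.8, 0.9, -4.4], -1], [[0.014, -0.033, 0.003], [1.8, 0.9, -4.4], -1], [[0.014, -0.033, 0.003], [1.8, 0.9, -4.4], -1], [[0.014, -0.033, 0.003], [1.8, 0.9, -4.4], -1], [[0.014, -0.033, 0.003], [1.8, 0.9, -4.4], -1], [[0.014, -0.033, 0.003], [1.8, 0.9, -4.4], -1], [[0.014, -0.033, 0.003], [1.8, 0.9, -4.4], -1], [[0.014, -0.033, 0.003], [1.8, 0.9, -4.4], -1], [[0.014, -0.033, 0.003], [1.8, 0.9, -4.4], -1]]'

```text
t: 2.9
tool_pos: [456.0, -164.2, 295.5]
ee_rot: [-0.969, -1.248, 0.409]
wrist_force: [0.5, 1.1, 0.9]
width: 1.002
```

```bash
python3 - <<'E'
from h import *
G=B(-140,0,54)
r=tool(37,sgn=1);y=r[0].as_matrix()[:,1];go(G+12*y-100*y,r)
E
```

```text
t 2.9 pos [ 456.  -164.2  295.5] target [ 459.5 -145.4  124.3] d(m) [ 0.0035  0.0187 -0.1712] |d| 172.3 turn [-0.37 -0.2   2.76] 2.8 j [-0.54  0.2   0.24 -0.65 -1.7   0.08] F [0.5 1.1 0.9] w 1.002
```

send_rows --increments '[[[0, 0.001, -0.017], [0, 0, 0.4], -1], [[0, 0.001, -0.017], [0, 0, 0.4], -1], [[0, 0.001, -0.017], [0, 0, 0.4], -1], [[0, 0.001, -0.017], [0, 0, 0.4], -1], [[0, 0.001, -0.017], [0, 0, 0.4], -1], [[0, 0.001, -0.017], [0, 0, 0.4], -1], [[0, 0.001, -0.017], [0, 0, 0.4], -1], [[0, 0.001, -0.017], [0, 0, 0], -1], [[0, 0.001, -0.017], [0, 0, 0], -1], [[0, 0, 0], [0, 0, 0], -1]]'

```text
t: 3.9
tool_pos: [456.4, -162.3, 134.9]
ee_rot: [-0.946, -1.266, 0.442]
wrist_force: [0.6, 0.7, 0.5]
width: 1.004
```

```bash
python3 - <<'E'
from h import *
G=B(-140,0,54)
r=tool(37,sgn=1);y=r[0].as_matrix()[:,1];go(G+12*y-100*y,r)
for n in ('wrist','side'):
    f=env.grab_frame(n);save(f,n+'1.png');W=world(f);np.savez(n+'1.npz',W=W,img=f['img'])
    if n=='wrist':
        print(f['eye'],f['mtx'])
        for t in ['pin','staple']:
            for q in env.trace(f,t)[:3]:
                m=q['region'];P=W[m];print(t,q['conf'],q['rect'],np.nanmedian(P,0).round(1))
                if t=='pin': d=P-np.r_[q0,0];print('box x',np.nanpercentile(d@ax,[2,25,50,75,98]).round(1),'y',np.nanpercentile(d@ay,[2,25,50,75,98]).round(1),'z',np.nanpercentile(P[:,2],[2,25,50,75,98]).round(1))
E
```

```text
t 3.9 pos [ 456.4 -162.3  134.9] target [ 459.5 -145.4  124.3] d(m) [ 0.0031  0.0169 -0.0106] |d| 20.2 turn [-0.25 -0.38  0.48] 0.7 j [-0.53  0.32 -0.01 -0.64 -1.41  0.33] F [0.6 0.7 0.5] w 1.004
[ 406.86712792 -293.54543456  207.43648685] [[369.03730038   0.         319.23328666]
 [  0.         369.03730038 240.34876351]
 [  0.           0.           1.        ]]
pin 0.88 [311.6, 226.7, 338.2, 277.1] [476.1 -99.9  56.8]
box x [-152.7 -151.4 -145.1 -133.  -106.8] y [-7.4 -2.7  0.9  4.5  9.4] z [43.2 52.6 56.8 59.1 60.9]
staple 0.75 [162.9, 232.1, 496.2, 422.1] [493.5 -42.1  88.7]
staple 0.65 [312.8, 228.8, 340.5, 276.3] [ 476.  -100.2   56.8]
```

View pics/wrist1.png

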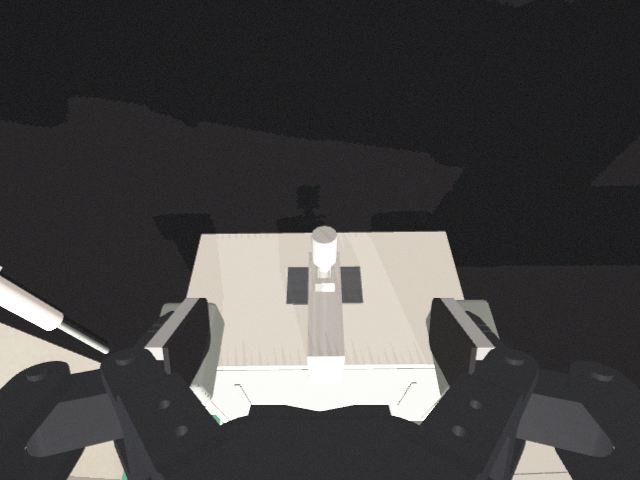

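```bash
python3 - <<'E'
from h import *
G=B(-141.5,0.9,53)
r=tool(37,sgn=1);y=r[0].as_matrix()[:,1];go(G+12*y-50*y,r);print(38*y+12*y)
E
```

```text
t 4.1 pos [ 458.  -163.6  138. ] target [ 468.5 -118.3   83.3] d(m) [ 0.0105  0.0453 -0.0546] |d| 71.8 turn [-0.03 -0.06  0.47] 0.5 j [-0.53  0.32 -0.   -0.64 -1.42  0.33] F [-0.  -0.   0.8] w 1.002
[ 10.36881167  28.24785036 -39.9317755 ]
```

send_rows --increments '[[[0.0015, 0.0065, -0.008], [0, 0, 0], -1], [[0.0015, 0.0065, -0.008], [0, 0, 0.3], -1], [[0.0015, 0.0065, -0.008], [0, 0, 0], -1], [[0.0015, 0.0065, -0.008], [0, 0, 0], -1], [[0.0015, 0.0065, -0.008], [0, 0, 0], -1], [[0.0015, 0.0065, -0.008], [0, 0, 0], -1], [[0.0015, 0.0065, -0.008], [0, 0, 0], -1], [[0, 0, 0], [0, 0, 0], -0.5], [[0, 0, 0], [0, 0, 0], -0.5]]'

```text
t: 5.0
tool_pos: [469.7, -113.5, 78.5]
ee_rot: [-0.949, -1.276, 0.448]
wrist_force: [-0.6, 0.5, 0.1]
width: 0.747
```

```bash
python3 - <<'E'
from h import *
G=B(-141.5,0.9,53)
r=tool(37,sgn=1);y=r[0].as_matrix()[:,1];go(G+12*y,r)
E
```

```text
t 5.0 pos [ 469.7 -113.5   78.5] target [478.9 -90.   43.4] d(m) [ 0.0092  0.0235 -0.0351] |d| 43.2 turn [0.06 0.06 0.09] 0.1 j [-0.44  0.35 -0.12 -0.68 -1.25  0.36] F [-0.6  0.5  0.1] w 0.747
```

send_rows --increments '[[[0.0015, 0.004, -0.0058], [0, 0, 0], -0.5], [[0.0015, 0.004, -0.0058], [0, 0, 0], -0.5], [[0.0015, 0.004, -0.0058], [0, 0, 0], -0.5], [[0.0015, 0.004, -0.0058], [0, 0, 0], -0.4], [[0.0015, 0.0035, -0.0055], [0, 0, 0], -0.3], [[0, 0, 0], [0, 0, 0], -0.3], [[0, 0, 0], [0, 0, 0], -0.3]]'

```text
t: 5.7
tool_pos: [478.2, -93.0, 47.5]
ee_rot: [-0.95, -1.276, 0.448]
wrist_force: [0.1, -0.3, 0.1]
width: 0.648
```

```bash
python3 - <<'E'
from h import *
G=B(-141.5,0.9,53)
r=tool(37,sgn=1);y=r[0].as_matrix()[:,1];go(G+12*y,r)
f=env.grab_frame('wrist');save(f,'wrist2.png')
E
```

```text
t 5.7 pos [478.2 -93.   47.5] target [478.9 -90.   43.4] d(m) [ 0.0007  0.0029 -0.0041] |d| 5.1 turn [0.1  0.11 0.12] 0.2 j [-0.4   0.38 -0.16 -0.71 -1.17  0.38] F [ 0.1 -0.3  0.1] w 0.648
```

View pics/wrist2.png

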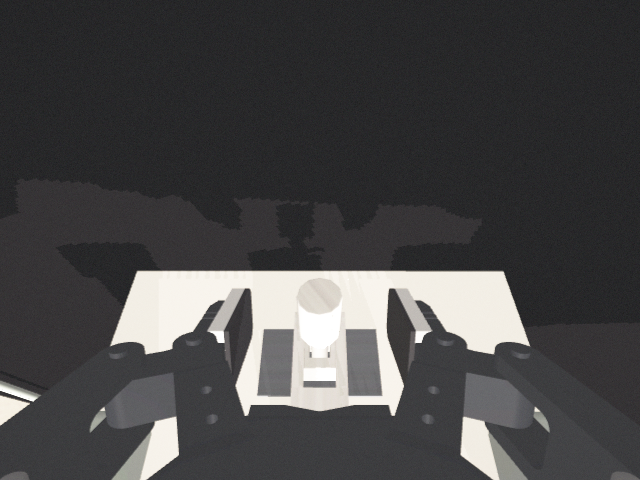

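send_rows --increments '[[[0.0007, 0.003, -0.004], [0, 0, 0], 0], [[0, 0, 0], [0, 0, 0], 0.2], [[0, 0, 0], [0, 0, 0], 0.4], [[0, 0, 0], [0, 0, 0], 0.6], [[0, 0, 0], [0, 0, 0], 0.8], [[0, 0, 0], [0, 0, 0], 1], [[0, 0, 0], [0, 0, 0], 1], [[0, 0, 0], [0, 0, 0], 1], [[0, 0, 0], [0, 0, 0], 1]]' --newtons 40

```text
t: 6.65
tool_pos: [479.2, -90.3, 43.8]
ee_rot: [-0.951, -1.277, 0.447]
wrist_force: [-0.3, 0.3, -0.5]
width: 0.192
```

```bash
python3 - <<'E'
from h import *
G=B(-141.5,0.9,53)
r=tool(37,sgn=1);y=r[0].as_matrix()[:,1];go(G+12*y,r)
f=env.grab_frame('wrist');save(f,'wrist3.png')
E
```

```text
t 6.65 pos [479.2 -90.3  43.8] target [478.9 -90.   43.4] d(m) [-0.0004  0.0002 -0.0004] |d| 0.6 turn [0.13 0.18 0.15] 0.3 j [-0.39  0.39 -0.17 -0.72 -1.16  0.39] F [-0.3  0.3 -0.5] w 0.192
```

View pics/wrist3.png

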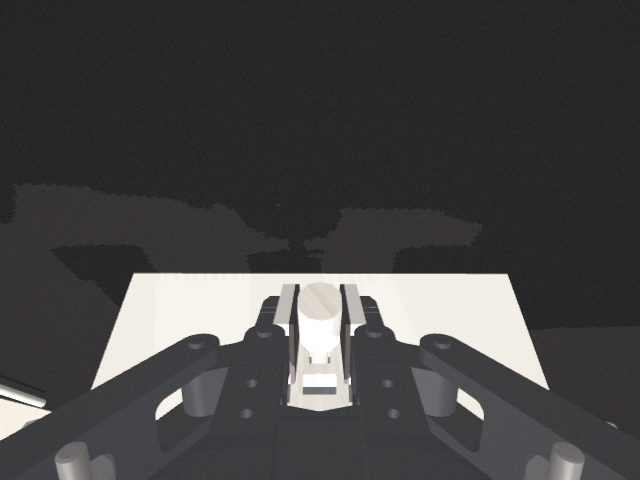

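send_rows --increments '[[[0, 0, 0], [0, 0, 0], 1], [[-0.0017, -0.0047, 0], [0, 0, 0], 1], [[-0.0017, -0.0047, 0], [0, 0, 0], 1], [[-0.0017, -0.0047, 0], [0, 0, 0], 1], [[-0.0017, -0.0047, 0], [0, 0, 0], 1]]'

```text
t: 7.2
tool_pos: [471.8, -110.3, 43.7]
ee_rot: [-0.951, -1.277, 0.448]
wrist_force: [1.0, -0.0, -0.3]
width: 0.189
```

```bash
python3 - <<'E'
from h import *
G=B(-141.5,0.9,53)
r=tool(37,sgn=1);y=r[0].as_matrix()[:,1];go(G+12*y-60*ax,r)
f=env.grab_frame('wrist');save(f,'wrist4.png')
E
```

```text
t 7.2 pos [ 471.8 -110.3   43.7] target [ 458.2 -146.4   43.4] d(m) [-0.0136 -0.036  -0.0003] |d| 38.5 turn [0.15 0.17 0.11] 0.3 j [-0.44  0.4  -0.15 -0.7  -1.18  0.41] F [ 1.  -0.  -0.3] w 0.189
```

View pics/wrist4.png

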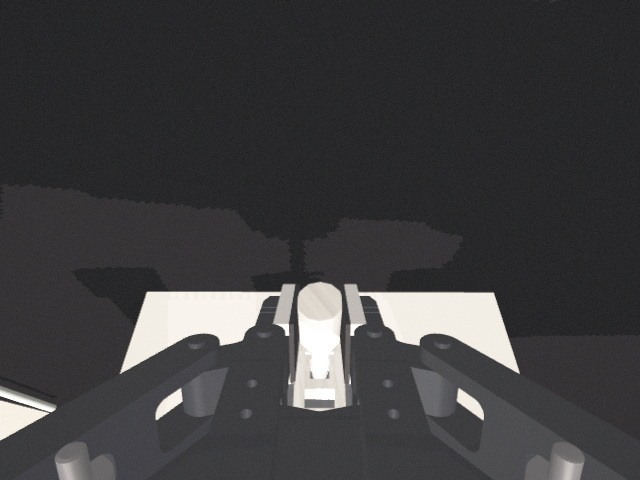

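Pin moves with the hand (head still at (320,300), shank longer). Continue pulling, then lift.

send_rows --increments '[[[-0.0017, -0.0047, 0], [0, 0, 0], 1], [[-0.0017, -0.0047, 0], [0, 0, 0], 1], [[-0.0017, -0.0047, 0], [0, 0, 0], 1], [[-0.0017, -0.0047, 0], [0, 0, 0], 1], [[-0.002, -0.006, 0], [0, 0, 0], 1], [[-0.003, -0.008, 0], [0, 0, 0], 1], [[-0.003, -0.01, 0.002], [0, 0, 0], 1], [[-0.003, -0.01, 0.004], [0, 0, 0], 1], [[-0.003, -0.01, 0.004], [0, 0, 0], 1], [[-0.002, -0.01, 0.004], [0, 0, 0], 1], [[-0.002, -0.01, 0.004], [0, 0, 0], 1], [[-0.002, -0.01, 0.004], [0, 0, 0], 1], [[0, 0, 0], [0, 0, 0], 1]]'

```text
t: 8.55
tool_pos: [442.2, -214.1, 67.9]
ee_rot: [-0.954, -1.276, 0.448]
wrist_force: [-0.0, -0.3, -0.7]
width: 0.19
```

```bash
python3 - <<'E'
from h import *
f=env.grab_frame('wrist');save(f,'wrist5.png');W=world(f)
s=env.sense();tp=s['tool_pos'];y=R.from_rotvec(s['ee_rot']).as_matrix()[:,1]
for q in env.trace(f,'pin')[:2]:
    P=W[q['region']];P=P[~np.isnan(P[:,0])];d=P-tp;print(q['conf'],q['rect'],len(P),'along ax',np.percentile(d@ax,[1,5,50,95,99]).round(1),'z',np.percentile(d[:,2],[1,50,99]).round(1))
    for a in range(-25,80,8):
        k=(d@ax>a)&(d@ax<a+8)
        if k.sum()>3: print(a+4,np.percentile(d[k][:,2],[50,95]).round(1))
go(np.array([428,-374,40.]),tool(37,sgn=1))
E
```

```text
0.97 [298.6, 283.1, 343.0, 380.3] 3089 along ax [-19.4 -19.  -16.   36.2  45.8] z [-0.7 13.3 17.4]
-21 [ 8.4 14.9]
-13 [15.  16.4]
-5 [15.9 17.1]
3 [16.5 17.5]
11 [16.6 17. ]
19 [13.5 14.2]
27 [13.9 14.7]
35 [14.5 15.3]
43 [15.1 15.8]
51 [15.9 16.1]
0.68 [209.0, 326.1, 471.9, 412.5] 3985 along ax [-23.7 145.7 170.9 173.1 173.8] z [-68.  -19.2  30.8]
-21 [41.4 43.5]
-13 [34.9 36. ]
t 8.65 pos [ 442.2 -212.5   67.5] target [ 428. -374.   40.] d(m) [-0.0142 -0.1615 -0.0275] |d| 164.4 turn [0.19 0.16 0.2 ] 0.3 j [-0.62  0.44 -0.02 -0.64 -1.35  0.49] F [-0.4  0.5 -0.1] w 0.19
```

View pics/wrist5.png

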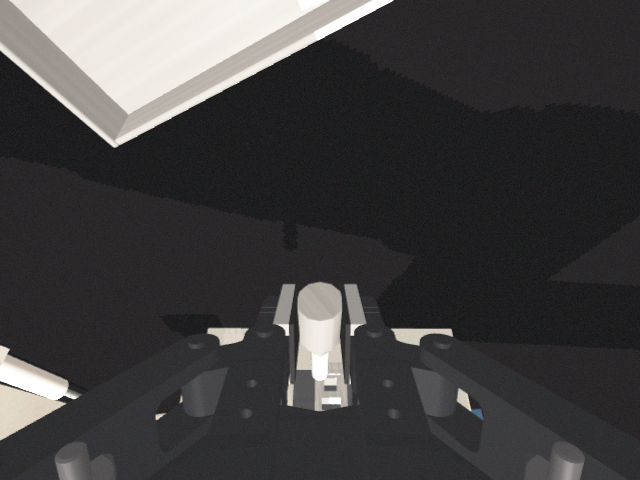

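send_rows --increments '[[[-0.001, -0.016, 0], [0, 0, 0], 1], [[-0.001, -0.016, 0], [0, 0, 0], 1], [[-0.001, -0.016, 0], [0, 0, 0], 1], [[-0.001, -0.016, 0], [0, 0, 0], 1], [[-0.001, -0.016, 0], [0, 0, 0], 1], [[-0.001, -0.016, 0], [0, 0, 0], 1], [[-0.001, -0.016, 0], [0, 0, 0], 1], [[-0.001, -0.016, 0], [0, 0, 0], 1], [[-0.002, -0.014, 0], [0, 0, 0], 1], [[0, 0, 0], [0, 0, 0], 1]]'

```text
t: 9.65
tool_pos: [429.6, -365.4, 64.3]
ee_rot: [-0.948, -1.273, 0.448]
wrist_force: [0.2, 0.2, -1.0]
width: 0.19
```

```bash
python3 - <<'E'
from h import *
go(np.array([429.5,-370,26.]),tool(27,sgn=1))
f=env.grab_frame('wrist');save(f,'wrist6.png');W=world(f)
for q in env.trace(f,'tray')[:2]:
    P=W[q['region']];P=P[~np.isnan(P[:,0])];print(q['conf'],q['rect'],np.median(P,0),cv2.minAreaRect(P[P[:,2]>14][:,:2].astype(np.float32)))
E
```

```text
t 9.65 pos [ 429.6 -365.4   64.3] target [ 429.5 -370.    26. ] d(m) [-0.0001 -0.0046 -0.0383] |d| 38.6 turn [-9.34  3.4   0.14] 9.9 j [-0.82  0.64  0.29 -0.57 -1.55  0.57] F [ 0.2  0.2 -1. ] w 0.19
0.6 [0.0, 175.3, 104.8, 292.6] [ 592.7924209  -389.85008112    3.25641679] ((597.7109375, -379.73211669921875), (102.04695892333984, 47.04513931274414), 35.25874710083008)
```

View pics/wrist6.png

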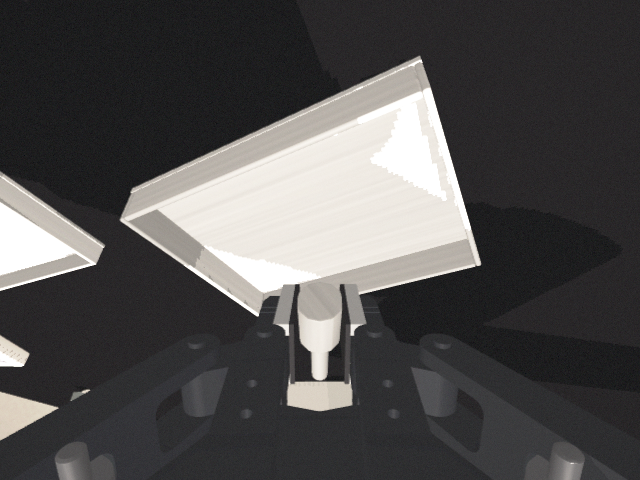

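```bash
python3 - <<'E'
from h import *
f=env.grab_frame('wrist');A=R.from_rotvec(np.array(f['attitude'])).as_matrix();e=np.array(f['eye']);K=f['mtx']
uv=np.array([[125,222],[420,59],[480,265],[258,313],[131,190]])
d=np.c_[(uv-K[[0,1],[2,2]])/K[0,0],np.ones(len(uv))]@A.T
P=e+d*((22-e[2])/d[:,2:]);print(P.round(1),P[:4].mean(0))
W=world(f);print(W[180,300],W[100,400],W[250,250])
E
```

```text
[[ 515.7 -400.    22. ]
 [ 371.1 -430.4   22. ]
 [ 356.1 -301.3   22. ]
 [ 501.  -291.5   22. ]
 [ 497.4 -416.2   22. ]] [ 435.95556152 -355.81489904   22.        ]
[ 433.52935296 -379.71582301    2.85068921] [ 379.54396798 -418.74966169   22.3501214 ] [ 485.1035387  -336.36328936    2.92380517]
```

send_rows --increments '[[[0, -0.001, -0.008], [-1.9, 0.7, 0], 1], [[0, -0.001, -0.008], [-1.9, 0.7, 0], 1], [[0, -0.001, -0.008], [-1.9, 0.7, 0], 1], [[0, -0.001, -0.008], [-1.9, 0.7, 0], 1], [[0, -0.001, -0.006], [-1.9, 0.6, 0], 1], [[0, 0, 0], [0, 0, 0], 1], [[0, 0, 0], [0, 0, 0], 1]]'

```text
t: 10.5
tool_pos: [430.9, -363.9, 26.9]
ee_rot: [-1.065, -1.199, 0.592]
wrist_force: [0.2, -0.3, -1.4]
width: 0.191
```

```bash
python3 - <<'E'
from h import *
go(np.array([430,-371,12.]),tool(27,sgn=1))
f=env.grab_frame('wrist');save(f,'wrist7.png');W=world(f)
tp=env.sense()['tool_pos']
for q in env.trace(f,'pin')[:1]:
    P=W[q['region']];P=P[~np.isnan(P[:,0])];d=P-tp
    for a in range(-25,80,8):
        k=(d@ax>a)&(d@ax<a+8)
        if k.sum()>3: print(a+4,np.percentile(d[k][:,2],[5,50,95]).round(1))
E
```

```text
t 10.5 pos [ 430.9 -363.9   26.9] target [ 430. -371.   12.] d(m) [-0.0009 -0.0071 -0.0149] |d| 16.6 turn [ 0.33 -0.   -0.22] 0.4 j [-0.72  0.59  0.15 -0.45 -1.33  0.53] F [ 0.2 -0.3 -1.4] w 0.191
-21 [2.1 4.7 8.7]
-13 [ 3.3 12.  17.8]
-5 [13.2 16.4 17.7]
3 [12.1 15.6 16.7]
11 [10.7 15.1 16. ]
19 [-24.3   9.5  10.1]
27 [6.4 8.7 9.7]
35 [6.1 7.9 8.9]
43 [5.1 7.1 8. ]
51 [4.6 6.6 7.3]
67 [-25.1 -24.6 -24. ]
75 [-23.6 -19.4  -5.8]
```

View pics/wrist7.png

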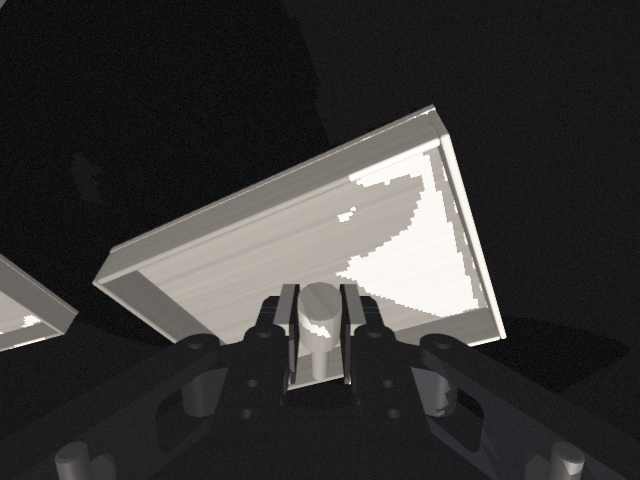

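send_rows --increments '[[[0, -0.002, -0.004], [0, 0, 0], 1], [[0, -0.002, -0.004], [0, 0, 0], 1], [[0, -0.002, -0.004], [0, 0, 0], 1], [[0, -0.001, -0.003], [0, 0, 0], 1], [[0, 0, 0], [0, 0, 0], 1]]'

```text
t: 11.1
tool_pos: [430.4, -373.1, 10.3]
ee_rot: [-1.066, -1.198, 0.589]
wrist_force: [-0.7, 0.6, -0.2]
width: 0.192
```

send_rows --increments '[[[0, 0, -0.0015], [0, 0, 0], 1], [[0, 0, 0], [0, 0, 0], 1]]'

```text
t: 11.3
tool_pos: [430.3, -373.2, 8.5]
ee_rot: [-1.066, -1.197, 0.588]
wrist_force: [0.2, 0.2, -0.5]
width: 0.191
```

send_rows --increments '[[[0, 0, 0], [0, 0, 0], 0.5], [[0, 0, 0], [0, 0, 0], 0.4], [[0, 0, 0], [0, 0, 0], 0.3], [[0, 0, 0], [0, 0, 0], 0.2], [[0, 0, 0], [0, 0, 0], 0.1], [[0, 0, 0], [0, 0, 0], 0]]'

```text
t: 11.9
tool_pos: [430.8, -373.3, 9.4]
ee_rot: [-1.067, -1.199, 0.589]
wrist_force: [-0.2, 0.5, -0.3]
width: 0.5
```

```bash
python3 - <<'E'
from h import *
go(np.array([430,-371,12.]),tool(27,sgn=1))
f=env.grab_frame('wrist');save(f,'wrist8.png')
E
```

```text
t 11.9 pos [ 430.8 -373.3    9.4] target [ 430. -371.   12.] d(m) [-0.0008  0.0023  0.0026] |d| 3.5 turn [ 0.32  0.08 -0.08] 0.3 j [-0.74  0.62  0.15 -0.45 -1.32  0.55] F [-0.2  0.5 -0.3] w 0.5
```

View pics/wrist8.png

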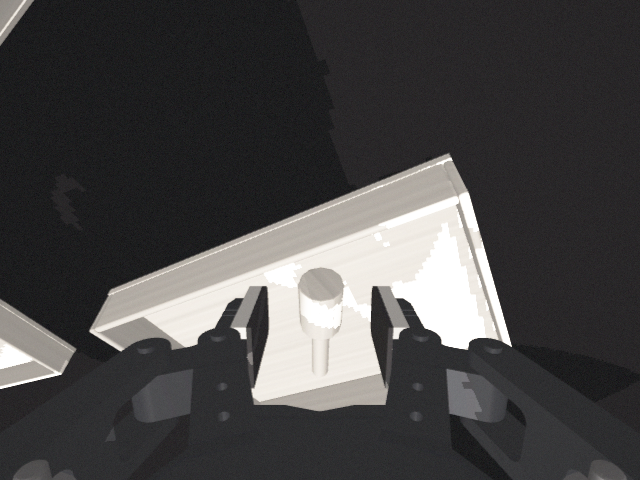

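send_rows --increments '[[[-0.001, -0.004, 0.009], [0, 0, 0], 0], [[-0.002, -0.005, 0.012], [0, 0, 0], 0], [[-0.002, -0.005, 0.012], [0, 0, 0], 0], [[-0.002, -0.005, 0.012], [0, 0, 0], 0], [[0, 0, 0.025], [0, 0, 0], 0], [[0, 0, 0.03], [0, 0, 0], 0.3], [[0, 0, 0.03], [0, 0, 0], 0.6], [[0, 0, 0.03], [0, 0, 0], 1], [[0, 0.01, 0.03], [-3, 1, 0], 1], [[0, 0.02, 0.02], [-3, 1, 0], 1], [[0.005, 0.03, 0.01], [-3, 1, 0], 1], [[0.01, 0.035, 0], [-3, 1, 0], 1], [[0.01, 0.035, 0], [-3, 1, 0], 1], [[0.01, 0.035, 0], [-3, 1, 0], 1], [[0.01, 0.035, 0], [-3, 1, 0], 1], [[0.01, 0.035, 0], [-3, 1, 0], 1], [[0.01, 0.035, 0], [0, 0, 0], 1], [[0.01, 0.035, 0], [0, 0, 0], 1]]'

```text
t: 13.75
tool_pos: [494.0, -90.6, 261.4]
ee_rot: [-1.399, -0.969, 0.92]
wrist_force: [-0.1, -0.9, 0.0]
width: 0.001
```

```bash
python3 - <<'E'
from h import *
go(B(77,0,200),tool(0,sgn=1))
f=env.grab_frame('top');save(f,'top2.png')
i=f['img'][230:330,370:490,::-1];cv2.imwrite('pics/c2.png',cv2.resize(i,None,fx=5,fy=5))
E
```

```text
t 13.75 pos [494.  -90.6 261.4] target [552.5 108.  200. ] d(m) [ 0.0585  0.1986 -0.0614] |d| 216.0 turn [0.88 2.68 0.5 ] 2.9 j [ 0.15  0.12  0.    0.02 -1.41 -0.51] F [-0.1 -0.9  0. ] w 0.001
```

View pics/c2.png

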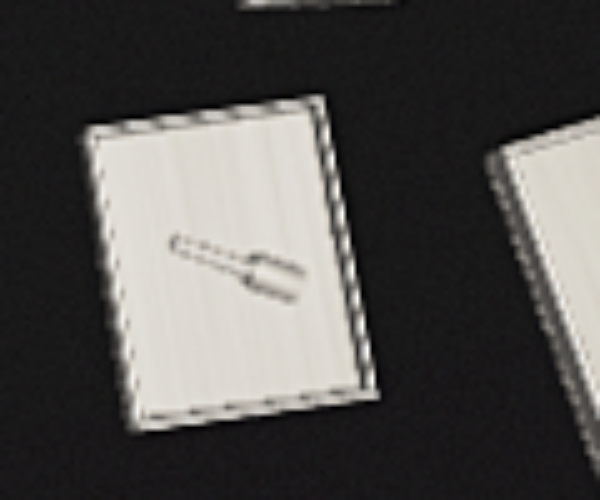

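Pin lies flat in the middle tray (crop (240,268)). On to the strip.

send_rows --increments '[[[0.007, 0.025, 0], [0, 0.4, 0], 1], [[0.007, 0.025, 0], [0, 0.4, 0], 1], [[0.007, 0.025, -0.003], [0.2, 0.4, 0], 1], [[0.007, 0.025, -0.006], [0.2, 0.4, 0.2], 1], [[0.007, 0.025, -0.01], [0.2, 0.4, 0.2], 1], [[0.007, 0.025, -0.015], [0.2, 0.4, 0.2], 1], [[0.007, 0.025, -0.015], [0.2, 0.3, 0], 1], [[0.007, 0.023, -0.015], [0, 0, 0], 1], [[0, 0, 0], [0, 0, 0], 1], [[0, 0, 0], [0, 0, 0], 1]]'

```text
t: 14.8
tool_pos: [554.8, 117.6, 209.9]
ee_rot: [-1.359, -0.961, 0.931]
wrist_force: [0.5, -0.5, 0.6]
width: 0.001
```

```bash
python3 - <<'E'
from h import *
go(B(77,0,130),tool(0,sgn=1))
f=env.grab_frame('wrist');save(f,'wrist9.png')
E
```

```text
t 14.8 pos [554.8 117.6 209.9] target [552.5 108.  130. ] d(m) [-0.0023 -0.0096 -0.0799] |d| 80.5 turn [-0.44  0.97  0.03] 1.1 j [ 0.49  0.28  0.09  0.   -1.36 -0.84] F [ 0.5 -0.5  0.6] w 0.001
```

View pics/wrist9.png

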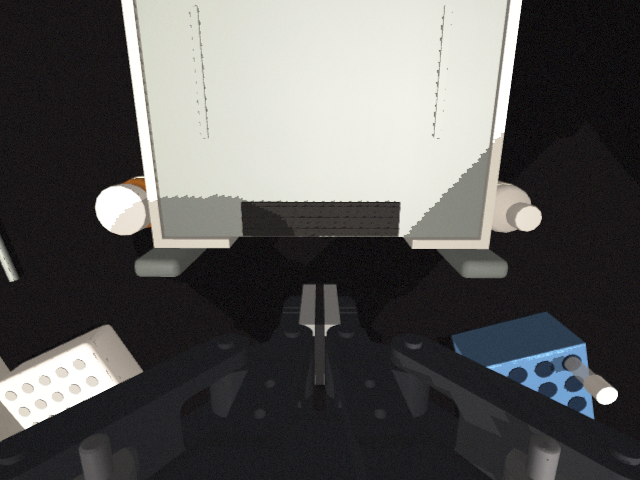

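```bash
python3 - <<'E'
from h import *
f=env.grab_frame('wrist');W=world(f)
for q in env.trace(f,'press_strip')[:1]:
    P=W[q['region']];P=P[~np.isnan(P[:,0])];d=P-np.r_[q0,0];print(q['conf'],np.percentile(d@ax,[3,50,97]),np.percentile(d@ay,[3,50,97]),np.median(P[:,2]))
E
```

```text
0.68 [58.90697783 68.93193064 79.72979329] [-45.69241618   1.20379708  47.85221918] 122.81331878062497
```

send_rows --increments '[[[-0.0004, -0.0016, -0.012], [0, 0.3, 0], 1], [[-0.0004, -0.0016, -0.012], [0, 0.3, 0], 1], [[-0.0004, -0.0016, -0.012], [0, 0.3, 0], 1], [[-0.0004, -0.0016, -0.012], [0, 0, 0], 1], [[-0.0004, -0.0016, -0.012], [0, 0, 0], 1], [[-0.0003, -0.0016, -0.01], [0, 0, 0], 1], [[0, 0, -0.005], [0, 0, 0], 1], [[0, 0, 0], [0, 0, 0], 1]]'

```text
t: 15.75
tool_pos: [550.4, 103.2, 127.8]
ee_rot: [-1.349, -0.942, 0.939]
wrist_force: [0.6, 0.1, -0.3]
width: 0.002
```

send_rows --increments '[[[0.0017, 0.0045, 0], [0, 0, 0], 1], [[0, 0, -0.002], [0, 0, 0], 1], [[0, 0, -0.002], [0, 0, 0], 1], [[0, 0, -0.002], [0, 0, 0], 1], [[0, 0, -0.002], [0, 0, 0], 1], [[0, 0, -0.002], [0, 0, 0], 1]]'

```text
t: 16.35
tool_pos: [553.7, 108.8, 120.2]
ee_rot: [-1.351, -0.947, 0.936]
wrist_force: [-3.9, 1.5, 6.8]
width: -0.002
```

send_rows --increments '[[[0, 0, -0.002], [0, 0, 0], 1], [[0, 0, -0.003], [0, 0, 0], 1], [[0, 0, -0.003], [0, 0, 0], 1], [[0, 0, -0.003], [0, 0, 0], 1], [[0, 0, -0.003], [0, 0, 0], 1]]'

```text
t: 16.85
tool_pos: [553.7, 109.0, 111.8]
ee_rot: [-1.352, -0.952, 0.934]
wrist_force: [-3.7, -0.8, 8.0]
width: -0.001
```

```bash
python3 - <<'E'
from h import *
go(B(77,0,104),tool(0,sgn=1))
for n in ('side','wrist'):
  f=env.grab_frame(n);save(f,n+'10.png')
E
```

```text
t 16.85 pos [553.7 109.  111.8] target [552.5 108.  104. ] d(m) [-0.0012 -0.001  -0.0078] |d| 8.0 turn [-0.55  0.36  0.19] 0.7 j [ 0.47  0.34 -0.08 -0.01 -1.14 -0.82] F [-3.7 -0.8  8. ] w -0.001
```

View pics/side10.png

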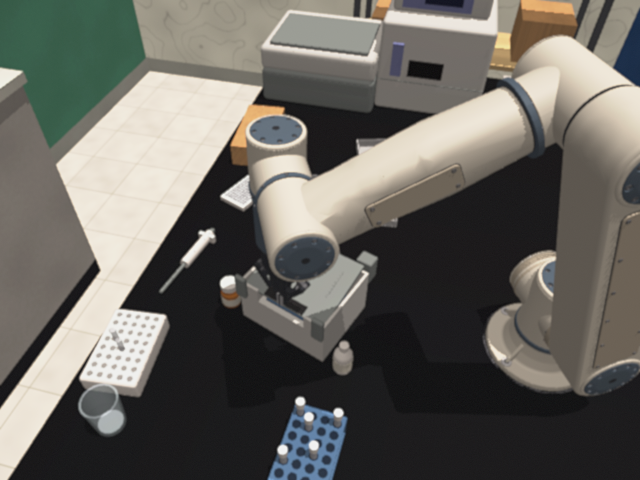

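View pics/wrist10.png

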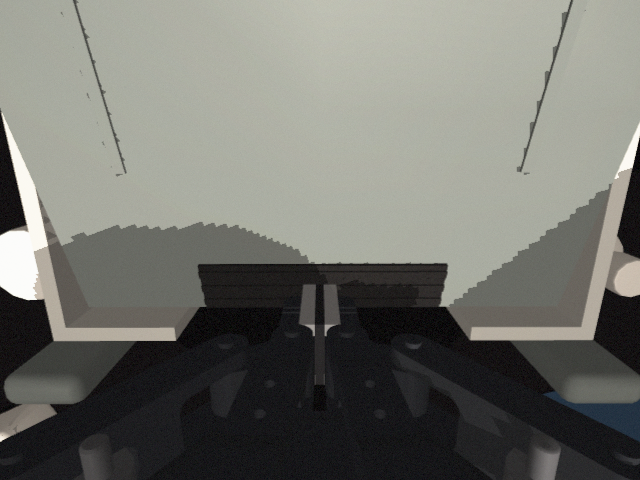

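send_rows --increments '[[[0, 0, -0.003], [0, 0, 0], 1], [[0, 0, -0.003], [0, 0, 0], 1], [[0, 0, -0.003], [0, 0, 0], 1], [[0, 0, 0], [0, 0, 0], 1]]'

```text
t: 17.35
tool_pos: [554.0, 108.4, 106.8]
ee_rot: [-1.354, -0.955, 0.933]
wrist_force: [0.2, 0.3, 1.4]
width: -0.001
```

```bash
cat > lid.py <<'E'
from h import *
def lidangle(n,tag=None):
    f=env.grab_frame(n);W=world(f)
    if tag: save(f,tag)
    d=W-np.r_[q0,0];x=d@ax;y=d@ay;z=W[...,2]
    m=(np.abs(y)<100)&(np.abs(y)>15)&(x<80)&(x>-95)&(z>124)&(z<240)&(np.hypot(x-35,z-116)<122)
    for q in env.trace(f,'lid')[:1]:
        m2=m&q['region'];
        if m2.sum()>50: m=m2
    X,Z=x[m],z[m]
    a=np.arctan2(Z-116,-(X-35)); print(n,m.sum(),'lid angle pct',np.percentile(a,[10,25,50,75,90]).round(2),'max r',np.percentile(np.hypot(X-35,Z-116),99).round(0))
E
python3 - <<'E'
from lid import *
go(B(77,0,104),tool(0,sgn=1))
lidangle('wrist');lidangle('side');lidangle('top')
E
```

```text
t 17.35 pos [554.  108.4 106.8] target [552.5 108.  104. ] d(m) [-0.0015 -0.0004 -0.0028] |d| 3.2 turn [-0.54  0.56  0.12] 0.8 j [ 0.47  0.34 -0.09 -0.   -1.12 -0.82] F [0.2 0.3 1.4] w -0.001
wrist 99155 lid angle pct [0.48 0.49 0.51 0.55 0.61] max r 65.0
side 1227 lid angle pct [0.47 0.49 0.52 0.6  0.74] max r 115.0
top 3227 lid angle pct [0.46 0.47 0.49 0.54 0.65] max r 119.0
```

send_rows --increments '[[[0, 0, -0.003], [0, 0, 0], 1], [[0, 0, -0.003], [0, 0, 0], 1], [[0, 0, -0.002], [0, 0, 0], 1], [[0, 0, 0], [0, 0, 0], 1]]'

```text
t: 18.05
tool_pos: [555.5, 108.4, 100.9]
ee_rot: [-1.356, -0.959, 0.932]
wrist_force: [-1.8, 0.6, 1.8]
width: 0.004
```

```bash
python3 - <<'E'
from lid import *
go(B(77,0,104),tool(0,sgn=1))
lidangle('top')
E
```

```text
t 18.05 pos [555.5 108.4 100.9] target [552.5 108.  104. ] d(m) [-0.003  -0.0004  0.0031] |d| 4.3 turn [-0.52  0.78  0.07] 0.9 j [ 0.47  0.35 -0.1  -0.   -1.1  -0.82] F [-1.8  0.6  1.8] w 0.004
top 3002 lid angle pct [0.58 0.6  0.62 0.67 0.77] max r 120.0
```

send_rows --increments '[[[0, 0.001, 0.01], [0, 0, 0], 1], [[0, 0, 0.03], [0, 0, 0], 1], [[0, 0, 0.04], [0, 0, 0], 1], [[0, 0, 0.04], [0, 0, 0], 1], [[0, 0, 0.04], [0, 0, 0], 1], [[0, 0, 0.03], [0, 0, 0], 1], [[0, 0, 0.02], [0, 0, 0], 1], [[0, 0, 0], [0, 0, 0], 1]]'

```text
t: 18.95
tool_pos: [552.0, 107.5, 319.9]
ee_rot: [-1.357, -0.954, 0.935]
wrist_force: [0.7, 0.7, 0.6]
width: -0.002
```

```bash
python3 - <<'E'
from lid import *
go(B(-190,70,290),tool(50,sgn=1))
lidangle('wrist','wrist11.png')
E
```

```text
t 18.95 pos [552.  107.5 319.9] target [ 394.8 -118.5  290. ] d(m) [-0.1572 -0.226  -0.0299] |d| 276.9 turn [ 46.53 -16.75   0.32] 49.5 j [ 0.47  0.27  0.35 -0.   -1.64 -0.82] F [0.7 0.7 0.6] w -0.002
wrist 29905 lid angle pct [0.58 0.59 0.6  0.63 0.69] max r 117.0
```

View pics/wrist11.png

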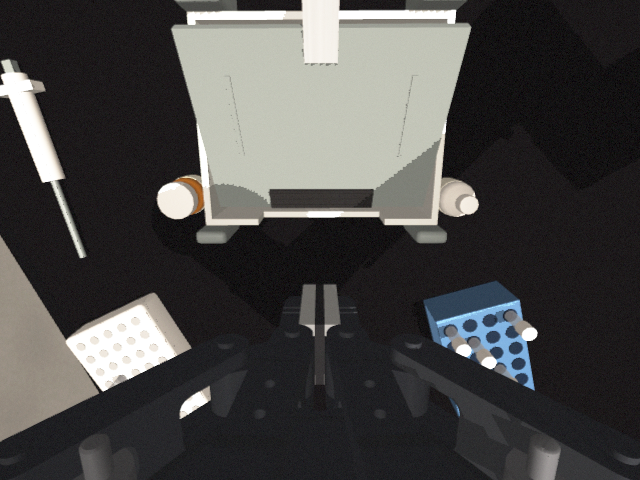

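send_rows --increments '[[[-0.0105, -0.015, 0], [3.1, -1.1, 0], 1], [[-0.0105, -0.015, 0], [3.1, -1.1, 0], 1], [[-0.0105, -0.015, 0], [3.1, -1.1, 0], 1], [[-0.0105, -0.015, 0], [3.1, -1.1, 0], 1], [[-0.0105, -0.015, 0], [3.1, -1.1, 0], 1], [[-0.0105, -0.015, 0], [3.1, -1.1, 0], 1], [[-0.0105, -0.015, 0], [3.1, -1.1, 0], 1], [[-0.0105, -0.015, 0], [3.1, -1.1, 0], 1], [[-0.0105, -0.015, 0], [3.1, -1.1, 0], 1], [[-0.0105, -0.015, 0], [3.1, -1.1, 0], 1], [[-0.0105, -0.015, 0], [3.1, -1.1, 0], 1], [[-0.0105, -0.015, 0], [3.1, -1.1, 0], 1], [[-0.0105, -0.015, 0], [3.1, -1.1, 0], 1], [[-0.0105, -0.015, 0], [3.1, -1.1, 0], 1], [[-0.01, -0.015, 0], [3.1, -1.1, 0], 1], [[0, 0, 0], [0, 0, 0], 1]]'

```text
t: 20.65
tool_pos: [377.2, -119.4, 292.8]
ee_rot: [-0.743, -1.344, 0.264]
wrist_force: [0.6, -0.3, -0.0]
width: -0.0
```

```bash
python3 - <<'E'
from lid import *
go(B(-140,70,216),tool(50,sgn=1))
E
```

```text
t 20.65 pos [ 377.2 -119.4  292.8] target [412.  -71.6 216. ] d(m) [ 0.0348  0.0478 -0.0768] |d| 96.9 turn [-2.28 -1.69 -0.68] 2.9 j [-0.72  0.16  0.09 -0.84 -1.84  0.27] F [ 0.6 -0.3 -0. ] w -0.0
```

send_rows --increments '[[[0.004, 0.002, -0.01], [-0.5, -0.3, -0.1], 1], [[0.004, 0.002, -0.01], [-0.5, -0.3, -0.1], 1], [[0.004, 0.002, -0.01], [-0.5, -0.3, -0.1], 1], [[0.004, 0.006, -0.01], [-0.4, -0.3, -0.1], 1], [[0.004, 0.006, -0.01], [-0.4, -0.3, -0.1], 1], [[0.004, 0.007, -0.009], [0, 0, 0], 1], [[0.004, 0.007, -0.009], [0, 0, 0], 1], [[0.004, 0.007, -0.009], [0, 0, 0], 1], [[0, 0, 0], [0, 0, 0], 1]]'

```text
t: 21.55
tool_pos: [408.0, -74.4, 205.7]
ee_rot: [-0.782, -1.348, 0.272]
wrist_force: [0.7, -0.4, 0.1]
width: -0.001
```

```bash
python3 - <<'E'
from lid import *
go(B(-61,70,150),tool(50,sgn=1))
f=env.grab_frame('wrist');save(f,'wrist12.png')
lidangle('side','side12.png')
E
```

```text
t 21.55 pos [408.  -74.4 205.7] target [439.3   2.6 150. ] d(m) [ 0.0312  0.0769 -0.0557] |d| 100.0 turn [-0.37 -1.    0.12] 1.1 j [-0.59  0.19 -0.1  -0.84 -1.58  0.35] F [ 0.7 -0.4  0.1] w -0.001
side 3701 lid angle pct [0.59 0.61 0.64 0.71 0.84] max r 116.0
```

View pics/wrist12.png

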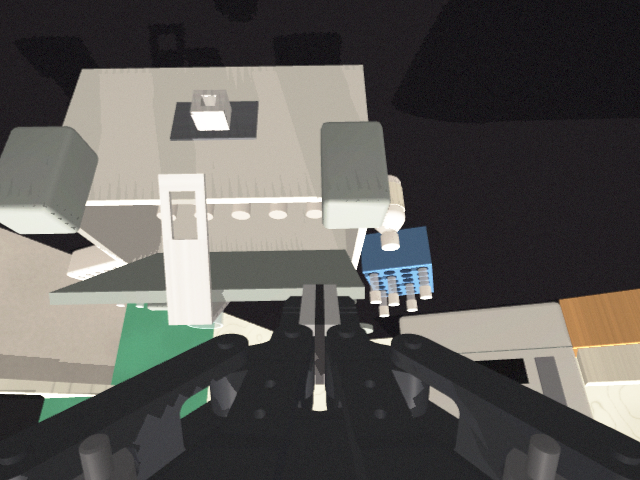

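View pics/side12.png

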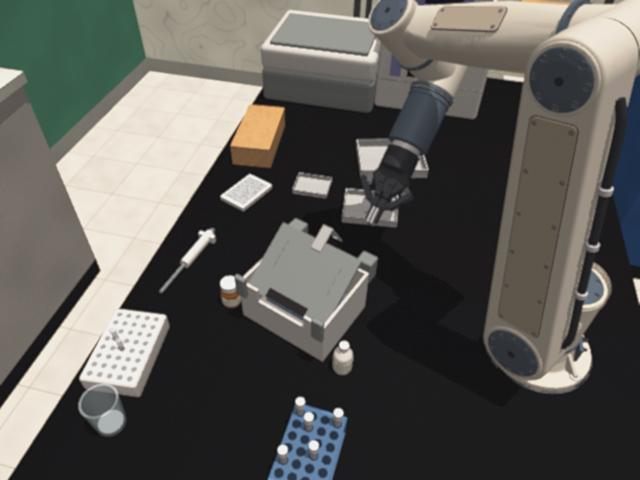

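send_rows --increments '[[[0.0025, 0.007, -0.009], [0, -0.3, 0], 1], [[0.0025, 0.007, -0.009], [0, -0.3, 0], 1], [[0.0035, 0.0095, -0.008], [0, -0.3, 0], 1], [[0.0035, 0.0095, -0.008], [0, 0, 0], 1], [[0.0035, 0.0095, -0.007], [0, 0, 0], 1], [[0.0035, 0.0095, -0.007], [0, 0, 0], 1], [[0.0035, 0.0095, -0.006], [0, 0, 0], 1], [[0, 0, 0], [0, 0, 0], 1]]'

```text
t: 22.5
tool_pos: [432.4, -10.5, 148.6]
ee_rot: [-0.793, -1.366, 0.264]
wrist_force: [-0.2, -0.8, -0.0]
width: -0.003
```

```bash
python3 - <<'E'
from lid import *
go(B(-61,72,146),tool(50,sgn=1))
f=env.grab_frame('wrist');save(f,'wrist13.png')
E
```

```text
t 22.5 pos [432.4 -10.5 148.6] target [437.4   3.2 146. ] d(m) [ 0.005   0.0137 -0.0026] |d| 14.8 turn [-0.16  0.19  0.31] 0.4 j [-0.45  0.21 -0.23 -0.9  -1.37  0.4 ] F [-0.2 -0.8 -0. ] w -0.003
```

View pics/wrist13.png

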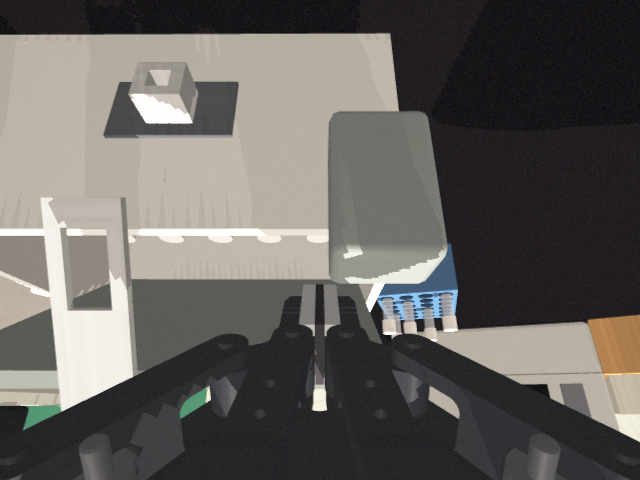

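send_rows --increments '[[[0.0017, 0.0047, -0.0005], [0, 0, 0], 1], [[0.0017, 0.0047, 0], [0, 0, 0], 1], [[0.001, 0.0028, 0.0042], [0, 0, 0], 1], [[0.001, 0.0028, 0.0042], [0, 0, 0], 1], [[0.001, 0.0028, 0.0042], [0, 0, 0], 1], [[0.001, 0.0028, 0.0042], [0, 0, 0], 1], [[0.001, 0.0028, 0.0042], [0, 0, 0], 1], [[0.001, 0.0028, 0.0042], [0, 0, 0], 1]]'

```text
t: 23.35
tool_pos: [442.5, 15.1, 175.4]
ee_rot: [-0.797, -1.365, 0.266]
wrist_force: [-0.2, 0.1, -3.0]
width: 0.003
```

```bash
cat >> h.py <<'E'
def boxpos():
    p=env.sense()['tool_pos']-np.r_[q0,0];return np.array([p@ax,p@ay,p[2]]).round(1)
E
python3 - <<'E'
from lid import *
go(B(-26,70,186),tool(50,sgn=1));print(boxpos())
f=env.grab_frame('wrist');save(f,'wrist14.png')
lidangle('side','side14.png');lidangle('top')
E
```

```text
t 23.35 pos [442.5  15.1 175.4] target [451.3  35.4 186. ] d(m) [0.0088 0.0203 0.0106] |d| 24.6 turn [0.08 0.21 0.39] 0.5 j [-0.39  0.15 -0.21 -0.9  -1.36  0.3 ] F [-0.2  0.1 -3. ] w 0.003
[-48.1  71.3 175.4]
side 3774 lid angle pct [0.81 0.82 0.85 0.92 1.06] max r 116.0
top 2465 lid angle pct [0.8  0.81 0.83 0.87 0.96] max r 120.0
```

View pics/wrist14.png

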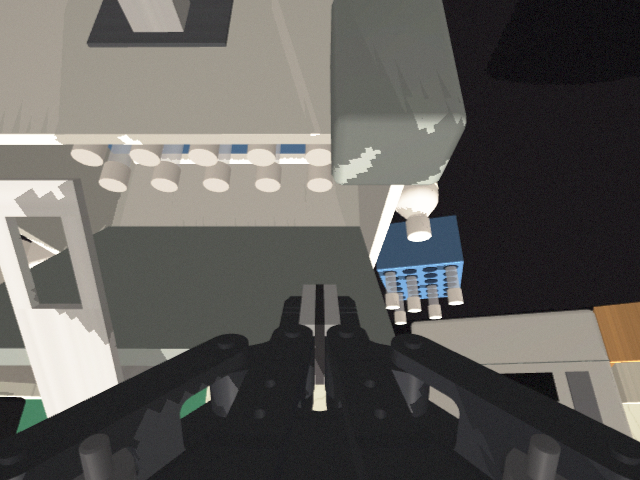

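View pics/side14.png

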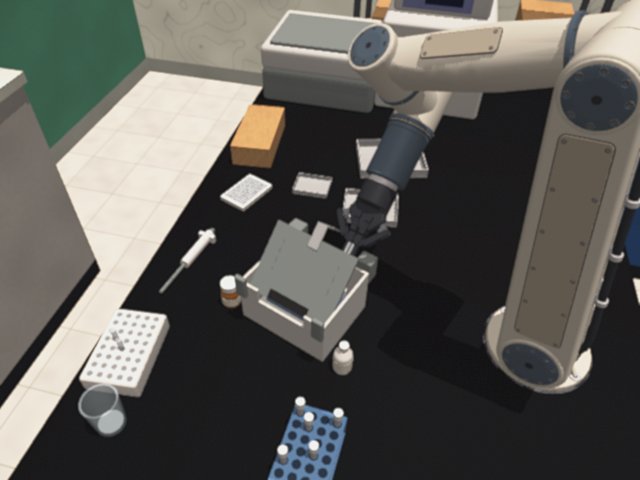

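send_rows --increments '[[[0.0015, 0.0041, 0.0026], [0, 0, 0], 1], [[0.0015, 0.0041, 0.0026], [0, 0, 0], 1], [[0.0015, 0.0041, 0.0026], [0, 0, 0], 1], [[0.0015, 0.0041, 0.0026], [0, 0, 0], 1], [[0.0015, 0.0041, 0.0026], [0, 0, 0], 1], [[0.0014, 0.0039, 0.0018], [0, 0, 0], 1], [[0.0014, 0.0039, 0.0018], [0, 0, 0], 1], [[0.0014, 0.0039, 0.0018], [0, 0, 0], 1], [[0.0014, 0.0039, 0.0018], [0, 0, 0], 1]]'

```text
t: 24.5
tool_pos: [456.7, 52.6, 197.1]
ee_rot: [-0.799, -1.365, 0.267]
wrist_force: [0.3, -1.9, 0.8]
width: -0.002
```

```bash
python3 - <<'E'
from lid import *
go(B(-1,70,198),tool(50,sgn=1));print(boxpos())
lidangle('side','side15.png');lidangle('top')
E
```

```text
t 24.5 pos [456.7  52.6 197.1] target [459.9  58.9 198. ] d(m) [0.0033 0.0063 0.0009] |d| 7.2 turn [0.19 0.24 0.43] 0.5 j [-0.29  0.11 -0.2  -0.91 -1.32  0.2 ] F [ 0.3 -1.9  0.8] w -0.002
[ -8.1  70.9 197.1]
side 3489 lid angle pct [1.24 1.26 1.28 1.34 1.46] max r 118.0
top 882 lid angle pct [1.21 1.24 1.26 1.28 1.35] max r 122.0
```

View pics/side15.png

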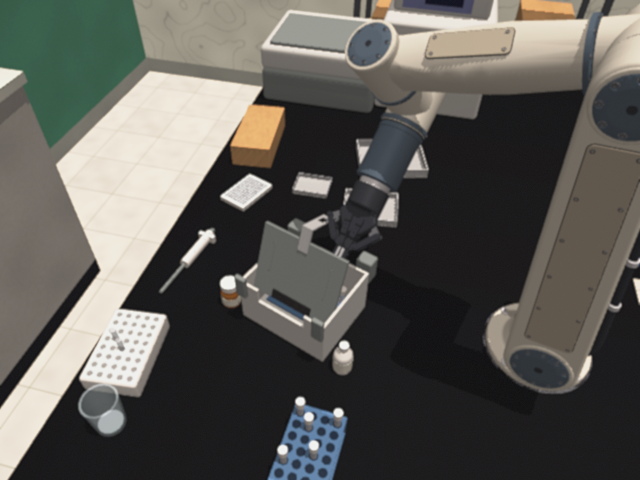

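send_rows --increments '[[[0.0014, 0.004, 0.0008], [0, 0, 0], 1], [[0.0014, 0.004, 0.0008], [0, 0, 0], 1], [[0.0014, 0.004, 0.0008], [0, 0, 0], 1], [[0.0014, 0.004, 0.0008], [0, 0, 0], 1], [[0.0014, 0.004, 0.0004], [0, 0, 0], 1], [[0.001, 0.003, 0], [0, 0, 0], 1], [[0, 0, 0], [0, 0, 0], 1]]'

```text
t: 25.4
tool_pos: [462.0, 73.5, 200.7]
ee_rot: [-0.803, -1.365, 0.276]
wrist_force: [-2.2, -0.8, -0.2]
width: 0.001
```

```bash
python3 - <<'E'
from lid import *
print(boxpos(),env.sense()['wrist_force'])
lidangle('side','side16.png');lidangle('top','top16.png')
E
```

```text
[ 13.5  73.1 200.7] [-2.22136283 -0.76536839 -0.15251216]
side 2925 lid angle pct [1.47 1.48 1.5  1.56 1.66] max r 119.0
top 556 lid angle pct [1.31 1.37 1.4  1.43 1.45] max r 122.0
```

send_rows --increments '[[[0.0014, 0.0035, 0], [0, 0, 0], 1], [[0.0014, 0.0035, 0], [0, 0, 0], 1], [[0.001, 0.003, 0], [0, 0, 0], 1], [[0, 0, 0], [0, 0, 0], 1]]'

```text
t: 26.0
tool_pos: [465.1, 82.7, 201.5]
ee_rot: [-0.803, -1.366, 0.279]
wrist_force: [-2.5, 1.0, -0.5]
width: -0.001
```

```bash
python3 - <<'E'
from lid import *
print(boxpos(),env.sense()['wrist_force'])
lidangle('side','side17.png');lidangle('top','top17.png')
E
```

```text
[ 23.2  73.3 201.5] [-2.52943946  1.00550041 -0.53266328]
side 2677 lid angle pct [1.57 1.59 1.6  1.65 1.74] max r 120.0
top 909 lid angle pct [1.37 1.46 1.49 1.52 1.55] max r 121.0
```

send_rows --increments '[[[0.0006, 0.0018, 0], [0, 0, 0], 1], [[0, 0, 0], [0, 0, 0], 1], [[-0.003, -0.008, 0.002], [0, 0, 0], 1], [[-0.005, -0.014, 0.008], [0, 0, 0], 1], [[-0.007, -0.02, 0.015], [0, 0, 0], 1], [[-0.008, -0.022, 0.018], [0, 0, 0], 1], [[-0.008, -0.022, 0.018], [0, 0, 0], 1], [[-0.01, -0.027, 0.02], [0, 0, 0], 1], [[-0.01, -0.027, 0.02], [0, 0, 0], 1], [[-0.01, -0.027, 0.02], [0, 0, 0], 1], [[0, 0, 0], [0, 0, 0], 1], [[0, 0, 0], [0, 0, 0], 1]]'

```text
t: 27.4
tool_pos: [403.4, -95.5, 327.1]
ee_rot: [-0.816, -1.365, 0.274]
wrist_force: [0.0, 0.2, -1.0]
width: -0.002
```

```bash
python3 - <<'E'
from lid import *
print(boxpos(),env.sense()['wrist_force'])
lidangle('wrist','wrist18.png');lidangle('side','side18.png');lidangle('top','top18.png')
f=env.grab_frame('top');W=world(f)
for t in ('pin','bottle','jar'):
    for q in env.trace(f,t)[:2]:print(t,round(q['conf'],2),q['rect'],np.nanmedian(W[q['region']],0).round(0))
E
```

```text
[-165.4   69.9  327.1] [ 0.01471785  0.21542247 -0.97279131]
wrist 14312 lid angle pct [1.35 1.45 1.49 1.51 1.52] max r 117.0
side 2639 lid angle pct [1.59 1.6  1.62 1.67 1.77] max r 120.0
top 1032 lid angle pct [1.37 1.46 1.5  1.52 1.56] max r 121.0
bottle 0.82 [195.0, 288.4, 216.3, 307.7] [405. 153.  60.]
jar 0.71 [240.5, 173.0, 260.1, 191.7] [693.  46.  70.]
```

View pics/side18.png

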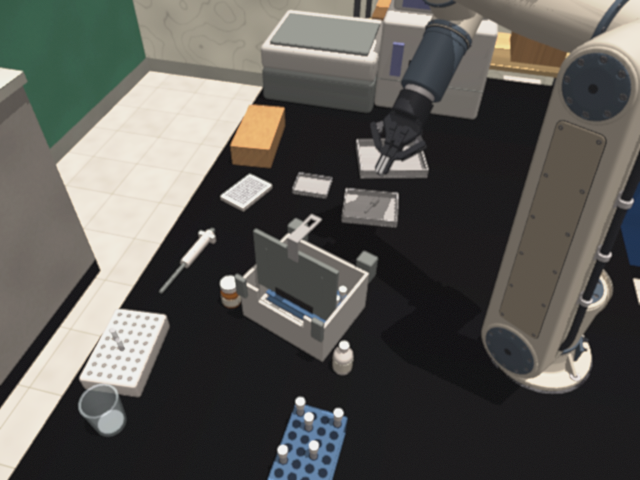

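View pics/top18.png

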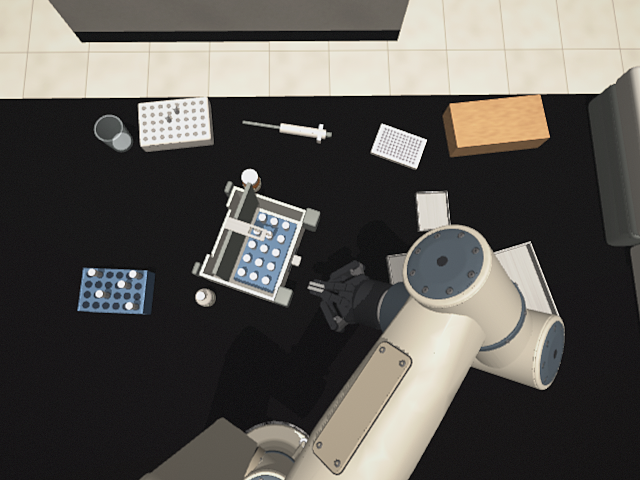

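```bash
python3 - <<'E'
from h import *
print(env.close_job())
E
```

```text
the job is handed in; nothing more can be done
None
```

The job is handed in, at about 28 s on the robot's clock of the 72 s allowed. I pulled the pin straight out and laid it in the middle-sized tray. Then I pressed the strip until the lid stood at about 0.58 rad, and swung it open by its front edge, to the side of the strap.

- **Lid:** With the arm withdrawn, it stands by itself at about 1.55 rad. That is between the raw readings of about 1.50 (wrist and top cameras, on its front face) and 1.62 (side camera, on its rear face). The difference fits the plate's thickness.
- **Pin:** The top picture taken after the release and the last side picture both show it flat on the tray floor. In the last top picture the arm hid the tray.
- **Bottle and jar:** Both are still standing. The bottle reads within 1 mm of its first position. The jar read about 5 mm off, but its outline in the picture moved only 1–2 pixels and the lid now partly hides it. I take that as measurement error, not as a shove.
- **Forces:** Every force reading I saw stayed below 10 N. I did not record the force continuously.

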